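# Tare the weigh station: hang the basket, hold the key switch

## Robot

A 6-joint arm with a two-finger parallel gripper is mounted at the origin on the work surface. World frame = base frame: x ahead of the robot, y to its left, z up, the work surface at z = 0. Lengths are in m, angles in degrees, forces in N, time in s.
With the tool pointing down it reaches from about 0.4 to 0.825 m from the base axis. Payload 7 kg.
Tool frame: the origin (TCP) lies midway between the tips of the shut fingers; the grasp point (between the pads) lies 19 mm behind it; y points along the fingers, z is the direction in which the jaws open and shut, and the axes are right-handed (so a half turn about y gives the same grasp; the last joint's range is limited). The gripper opens to 88 mm and grips with 3 to 60 N. Pads are 19 mm wide; open, the fingers measure 130 mm over their backs; the gripper's body (78 mm by 193 mm) begins 47 mm behind the grasp point.
Start: joints at [-49.555, 20.546, 0.682, 0, -70.136, -16.507], TCP at [0.274, -0.617, 0.227] pointing down, gripper open.
Joint ranges: [-176.03, 176.03], [-82.01, 121.73], [-58.28, 71.71], [-173.87, 95.51], [-174.79, -0.11], [-173.66, 173.66]. Speed limits (degrees/s): [136.94, 136.94, 172.46, 180, 180, 180].

## Interface

Orientations are given as [roll, pitch, yaw] about the fixed x, y, z axes, in that order (R = Rz(yaw) Ry(pitch) Rx(roll)).
In Python, from plant import ctrl gives the robot as it stands.
- The arm moves only by the tool step_arm, never from a script. Its argument "rows" is a list that holds one entry, the list of rows, each a list of 7 numbers: the gripper command: -1 is shut, 1 is fully open, values between are in proportion, then the shift along the world's x, y, z in cm, then the turn, a rotation vector about the world's x, y, z in degrees. In form: [[[fingers, tx, ty, tz, rx, ry, rz], ...]]. A call has 1 to 12 rows; each row shifts and turns the commanded pose from where the row before left it; what a row does not reach is not made up. A row lasts 1/8 s, in which the tool goes at most 62.5 mm and 10.7 degrees, less where a joint would pass 70% of its speed; a pose out of reach is approached as far as the arm can. A call is refused whole if a number of a shift passes 6.25 or a number of a turn 10.7, either way. A call with a gripper value outside its range is refused whole. The fingers move at their own pace and stop on an object; the grip force is fixed at half the most. Time passes only in rows, so rows that do not move let the fingers close. It gives the time, the measured TCP pose, the force and the opening at its end, in the units of the state.
- ctrl.get_obs(): the state, without advancing time (a new reading comes with each control period).
- ctrl.snapshot(name): name is "side" or "top" or "wrist"; returns the picture (480x640x3 uint8, blue, green, red); there is no depth.
- ctrl.camera_params(name): a dict with "vertical_fov" (degrees; the focal length in pixels is half the picture's height over the tangent of half this angle, whatever the lens; pixels are square), "cx", "cy" (the principal point, pixels), "rvec" (rotation vector, rad) and "tvec" (3), from world to camera coordinates, as OpenCV has them. Camera axes: x right, y down, z forward; pixel columns grow to the right and rows downward; lengths in m; the calibration is good to about 2 mm. A picture is of the moment at which its call begins: read the wrist's pose just before it. camera_params takes no time and is no camera call; for the wrist camera it gives the pose at the moment of the call.
- ctrl.close_job(): hands the job in, once; it reports no verdict.
The state is a dict: "clock": time; "joint_pos": joint angles; "qvel": joint speeds; "tau": joint torques, N m; "tool_pos": TCP position; "orientation": TCP orientation; "force": force on the tool from outside, world axes, zero at the start; "moment": the same for the moment, N m; "opening": finger opening in m.
Only numpy, scipy, OpenCV 4.12 (cv2) and the standard library are available. Lean on these libraries where they do the work, as an engineer would, in place of code of your own. Each camera call takes 0.05 s, during which the arm holds its last target. There are 200 camera calls.

## Task

Tare the shop's weigh station: hang the empty wire basket by its handle on the two-pronged hook and let go of it, then take the key from its stand, push it fully home in the lock while the lock is still unturned (its pins are sticky, so wiggle it past them), and turn it a quarter turn clockwise, seen from above, against the return spring. Finish while still gripping the key and holding it turned, with the basket hanging free; leave the jar, the bottle and the can where they stand.

Things in the scene. Friction and masses are not known exactly. Their poses are not given: they have to be found in the camera images.
- station: Fixed weigh station: steel base plate 8 mm thick, grey column with a black display (110 mm wide, top at 258 mm), a two-pronged hook, and to its right (215 mm to -y) a grey console 100 x 100 mm, 58 mm high, with the lock in its top. Origin on the table below the hook's valley, z up; the prongs point to -x (roughly to the robot), the column's and display's front is at x = +127 mm.
- hook_seat (a point): Where the middle of the hung handle rests: in the prongs' valley, midway between them, 173 mm above the table; axes as the station's. The prongs are 8 mm bars along x at y = -35 and +35 mm, rising to 200 mm above the table at the column. Bring the basket in from -x, handle along y and above the prong tips, prongs between handle and basket, then lower it.
- hook_tip (a point): Midway between the prongs' upturned ends, 28 mm in front (-x) of the origin of the station, 190 mm above the table; the steel ends 4 mm higher. Axes as the station's.
- lock_mouth (a point): Centre of the top of the lock's round collar (outside 42 mm, opening 25 mm), 62 mm above the table, on the vertical axis of the lock; axes as the station's. The key is fully home when its bow sits on the collar, its tip 26 mm below this point.
- keyway (a point): Centre of the keyway's mouth in the top of the brass core, 4 mm below lock_mouth. The keyway goes right through the core: 15.8 mm along the station's x and 6.8 mm along its y while unturned. Two pairs of sticky pins pinch it from both sides, 6 mm (at x = +3.5) and 13 mm (at x = -3.5) below this point; a straight push past them takes about 5 to 12 N, small twists about z (up to 0.1 rad) ease it. Axes as the station's.
- lock (a joint): Turn of the lock core, rad: 0 at rest (keyway along the station's x), growing clockwise seen from above, stop at 1.57. A spring, 0.04 N m at 0 and 0.15 N m at 1.57, turns it back when let go. The key has about 0.12 rad of play in the keyway, so the hand must turn some 0.15 to 0.25 rad farther than the lock.
- basket: Loose wire basket, about 0.2 kg, 120 mm (x) by 130 mm (y), sides 50 mm high, with a rigid upright handle hoop of 6 mm wire along y across its middle: uprights at y = -63 and +63 mm, top bar 128 mm above the underside, straight from y = -51 to +51 mm. Origin at the centre of its underside, z up. Starts on the table.
- basket_grip (a point): Centre of the basket's handle bar and of its black sleeve, 36 mm long (basket y), 12 mm wide (x), 16 mm high, to be pinched across the 12 mm. The bare bar on both sides of the sleeve goes on the prongs. Axes as the basket's.
- key: Loose key, 40 g, upright in its stand. Origin at the blade's tip, z up. Blade 26 mm long, 14 mm wide (x), 5 mm thick (y), its last 9 mm tapering to 11 x 2 mm. Black bow 36 mm wide (x), 12 mm thick (y), 36 mm high, from 26 to 62 mm above the tip, to be pinched across its thickness. Fits the lock either way round (half turn about z).
- key_stand: Fixed wooden block 60 x 50 mm, 34 mm high, with a slot along its x in which the key stands, the bow on the block's top. Origin at the centre of its underside.
- jar: Bystander: sauce jar, 68 mm diameter, 100 mm high. Origin at the centre of its underside.
- sauce_bottle: Bystander: sauce bottle, 62 mm diameter, 200 mm high. Origin at the centre of its underside.
- can: Bystander: food can, 72 mm diameter, 110 mm high. Origin at the centre of its underside.
Mind the look-alikes: they are no part of the job. Of the things shaped like the key, the black one is meant.

How it is judged (in metres and radians):
On the way, in this order (a step that is already met when the one before it is completed fails the run):
1. the basket hangs still by its handle on the hook, let go (distance between basket_grip and hook_seat below 0.03 m and angle between basket's own z axis and vertical below 0.3 rad and contact force between basket and station above 0.4 N and contact force between basket and the arm below 0.1 N and contact force between basket and the fingers below 0.1 N and linear speed of basket below 0.05 m/s), for 0.2 s.
2. the key is fully home in the lock, which is not yet turned (z of key in the frame of lock_mouth below -0.0235 m and horizontal distance between key and lock_mouth below 0.004 m and value of joint lock below 0.3 rad), for 0.1 s.
3. the key, fully home, has turned the lock a quarter turn (z of key in the frame of lock_mouth below -0.0235 m and horizontal distance between key and lock_mouth below 0.004 m and value of joint lock above 1.35 rad), for 0.2 s.
At the end, for the whole second after the job is handed in: Lock held turned at least 1.35 rad (77 degrees); key gripped by the fingers, within 2.5 mm of fully home and 4 mm of the lock's axis; basket hanging still and upright (17 degrees) on the prongs, mid-handle within 30 mm of the seat, untouched by the robot (all of step 1 and all of step 3 and contact force between the fingers and key above 1 N); the arm keeps its last pose, push and grip.
It fails at once if the jar is shoved (over 25 mm) or tipped (distance of jar from where it was at the start of the episode above 0.025 m or angle between jar's own z axis and vertical above 0.35 rad).
It fails at once if the sauce bottle is shoved (over 25 mm) or tipped (distance of sauce_bottle from where it was at the start of the episode above 0.025 m or angle between sauce_bottle's own z axis and vertical above 0.35 rad).
It fails at once if the can is shoved (over 25 mm) or tipped (distance of can from where it was at the start of the episode above 0.025 m or angle between can's own z axis and vertical above 0.35 rad).
It also fails if it takes over 69 s, if anything falls off the work surface, if the arm or the gripper's body presses on something with over 40 N, if the wrist force passes 120 N, or if a joint passes its speed limit or range.

## Working session

There is one attempt and no reset: what is moved stays moved. The work goes in short steps, Python scripts to look and compute and a tool call to move; the robot and the scene stay as the last step left them, time stands still between calls to the robot, and variables do not carry over. Pictures are saved under pics/ and viewed, about 8 in all and at most 12, crops included, and the job is handed in when it is done.

Besides the shell and the picture viewer there is one more tool, called after "Call:" as name(argument=value, ...), one argument or row to a line, values as JSON. step_arm: Moves the arm, as the interface text tells. Its arguments: {"type":"object","properties":{"rows":{"type":"array"}},"required":["rows"]}

```bash
mkdir -p pics; ls; cat > h.py <<'E'
import numpy as np, cv2
from plant import ctrl
def cam(n):
    p=ctrl.camera_params(n); f=240/np.tan(np.radians(p['vertical_fov'])/2)
    R,_=cv2.Rodrigues(np.array(p['rvec'],float)); t=np.array(p['tvec'],float).ravel()
    return f,p['cx'],p['cy'],R,t
def ray(c,u,v):
    f,cx,cy,R,t=c; d=R.T@np.array([(u-cx)/f,(v-cy)/f,1]); return -R.T@t,d/np.linalg.norm(d)
def onz(c,u,v,z):
    o,d=ray(c,u,v); return o+d*(z-o[2])/d[2]
def proj(c,P):
    f,cx,cy,R,t=c; q=R@np.array(P)+t; return np.array([cx+f*q[0]/q[2],cy+f*q[1]/q[2]])
def tri(rs):
    A=0;b=0
    for o,d in rs:
        M=np.eye(3)-np.outer(d,d); A=A+M; b=b+M@o
    x=np.linalg.solve(A,b); return x,[np.linalg.norm((np.eye(3)-np.outer(d,d))@(x-o)) for o,d in rs]
def snap(n,tag):
    c=cam(n); im=np.array(ctrl.snapshot(n)); cv2.imwrite(f'pics/{tag}.png',im); np.save(f'pics/{tag}.npy',np.array([*c[:3],*c[3].ravel(),*c[4]])); return c,im
def load(tag):
    a=np.load(f'pics/{tag}.npy'); return (a[0],a[1],a[2],a[3:12].reshape(3,3),a[12:]),cv2.imread(f'pics/{tag}.png')
E
python3 - <<'E'
from h import *
print(ctrl.get_obs())
for n in ['side','top','wrist']:
    c,im=snap(n,n+'0'); print(n,c[0],c[1],c[2],-c[3].T@c[4],c[3][2])
E
```

```text
pics
{'clock': 0.0, 'joint_pos': array([-4.95551034e+01,  2.05918804e+01,  6.33552623e-01, -2.11436551e-02,
       -7.01360665e+01, -1.65051061e+01]), 'qvel': array([ 0.04162617,  0.00196761, -0.02151249,  0.02740265,  0.09878508,
        0.04107056]), 'tau': array([-1.54287100e-03, -5.82713413e+01,  2.93057227e+01,  6.99752927e+00,
        6.93239534e-03, -1.30689054e-04]), 'tool_pos': array([ 0.27365781, -0.6164953 ,  0.22561277]), 'orientation': array([-8.99038480e+01,  7.76293429e-03,  2.39325963e+01]), 'force': array([-0.00520109, -0.42363756, -0.16864736]), 'moment': array([ 0.01024532,  0.01472075, -0.04294492]), 'opening': 0.08771247733251557}
side 541.5036769543735 310.86409796637014 234.83453997920716 [ 0.23761277 -1.00307447  0.77118417] [ 0.24257357  0.82779232 -0.50588332]
top 559.1255825767361 319.166697382637 231.7990383859844 [0.37753061 0.04879039 1.69939511] [ 0.09965388 -0.01241707 -0.99494468]
wrist 362.8569222347319 325.48819429228155 240.19253262829974 [ 0.20672176 -0.64602347  0.38338832] [ 0.24680772  0.11126538 -0.96265568]
```

View pics/top0.png

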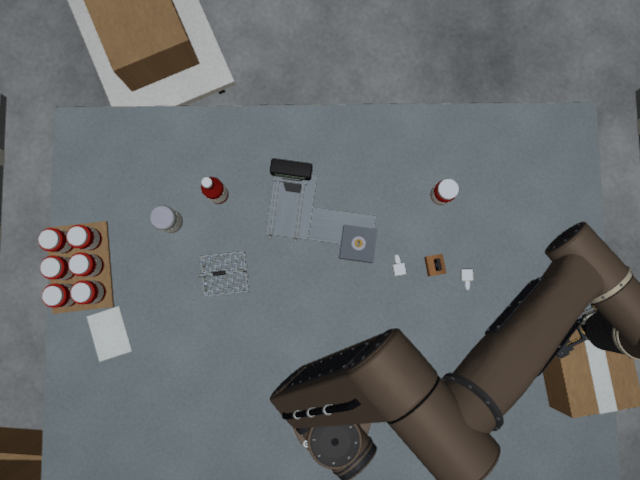

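View pics/side0.png

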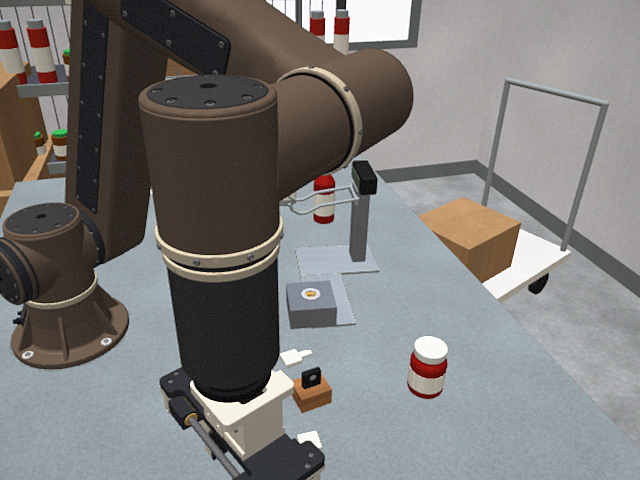

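The top view shows the basket with its black sleeve at (219,273), the display at (291,169) and the console and lock at (358,243). The wooden stand with the black key is at (437,264). White look-alike keys lie at (399,265) and (467,278); the black upright one is meant. The can is at (166,219), the bottle at (214,190) and the jar at (446,191). I'll enlarge the area to confirm and take rough positions.

```bash
python3 - <<'E'
from h import *
c,im=load('top0')
cv2.imwrite('pics/crop1.png',cv2.resize(im[150:305,190:490],None,fx=2.66,fy=2.66,interpolation=cv2.INTER_CUBIC))
hsv=cv2.cvtColor(im,cv2.COLOR_BGR2HSV)
def comps(m,z,lab,box=(140,310,140,500),mn=12):
    k=np.zeros_like(m);k[box[0]:box[1],box[2]:box[3]]=m[box[0]:box[1],box[2]:box[3]]
    n,l,s,ce=cv2.connectedComponentsWithStats(k)
    for i in range(1,n):
        if s[i,4]>=mn:
            r=cv2.minAreaRect(np.argwhere(l==i)[:,::-1].astype(np.float32))
            print(lab,ce[i].round(1),s[i,4],np.round(r[1],1),round(r[2],1),'z',z,onz(c,*ce[i],z).round(3))
dark=(hsv[...,2]<60).astype(np.uint8)
comps(dark,.128,'dark')
wood=cv2.inRange(hsv,(5,90,60),(22,255,255)); comps(wood,.034,'wood')
E
```

```text
dark [290.7 168.7] 654 [41.3 18. ] 8.1 z 0.128 [0.717 0.108 0.128]
dark [292.3 187.2] 110 [16.6  7.4] 9.5 z 0.128 [0.664 0.104 0.128]
dark [437.3 264.1] 60 [11.2  5.3] 78.7 z 0.128 [ 0.439 -0.302  0.128]
dark [218.6 272.7] 41 [ 3.3 11.3] 82.9 z 0.128 [0.424 0.312 0.128]
wood [358.2 242.7] 32 [6. 6.] 90.0 z 0.034 [ 0.51  -0.088  0.034]
wood [434.3 264.8] 288 [19.4 17.8] 78.7 z 0.034 [ 0.441 -0.314  0.034]
```

View pics/crop1.png

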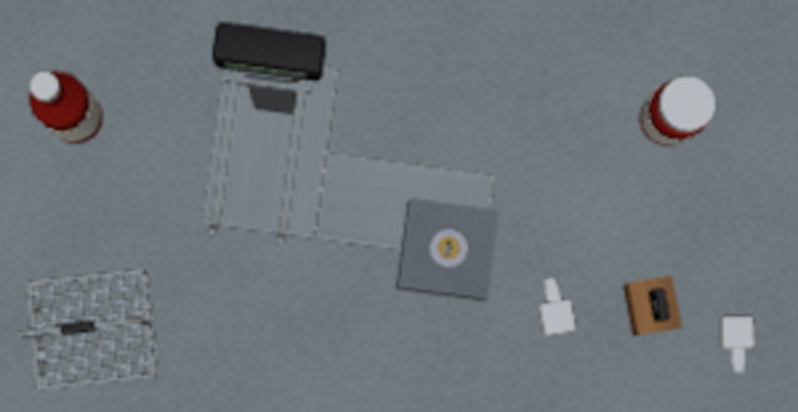

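```bash
python3 - <<'E'
from h import *
c,im=load('top0')
C=lambda x,y:(190+x/2.66,150+y/2.66)
P=lambda x,y,z:onz(c,*C(x,y),z)
def yaw(a,b): d=b-a; return np.degrees(np.arctan2(d[1],d[0])).round(1)
tl,tr=P(213,230,.194),P(281,240,.194); print('tips',tl.round(3),tr.round(3),'st y-dir yaw',yaw(tr,tl)-90)
q=[P(*p,.058) for p in[(408,200),(497,210),(487,299),(398,290)]]
print('console',np.mean(q,0).round(3),yaw(q[3],q[0]),yaw(q[2],q[1]),yaw(q[1],q[0])-90,'lock',P(449,248,.062).round(3))
a,b=P(22,333,.12),P(150,322,.12); print('bask yaw',yaw(b,a)-90,'sleeve',onz(c,218.6,272.7,.13).round(3), 'basket bottom corners',[P(*p,.05).round(3) for p in[(28,282),(145,270),(156,374),(40,388)]])
print('bow',onz(c,437.3,264.1,.07).round(3),yaw(P(662,320,.07),P(655,290,.07)),'stand',onz(c,434.3,264.8,.034).round(3),yaw(P(635,333,.034),P(626,283,.034)))
for n,x,y,z in[('jar',688,104,.1),('bottle',44,85,.2)]: print(n,P(x,y,z).round(3))
print('can',onz(c,164,218,.11).round(3))
E
```

```text
tips [0.517 0.163 0.194] [0.506 0.094 0.194] st y-dir yaw -9.200000000000003
console [ 0.505 -0.086  0.058] -7.4 -7.8 -7.200000000000003 lock [ 0.506 -0.088  0.062]
bask yaw 4.099999999999994 sleeve [0.424 0.312 0.13 ] basket bottom corners [array([0.476, 0.379, 0.05 ]), array([0.487, 0.249, 0.05 ]), array([0.372, 0.237, 0.05 ]), array([0.359, 0.365, 0.05 ])]
bow [ 0.441 -0.315  0.07 ] 11.2 stand [ 0.441 -0.314  0.034] 8.4
jar [ 0.657 -0.349  0.1  ]
bottle [0.668 0.334 0.2  ]
can [0.582 0.471 0.11 ]
```

Call:
step_arm(
  rows=[
    [[1,2,5.2,1.3,0,0,0],[1,2,5.2,1.3,0,0,0],[1,2,5.2,1.3,0,0,0],[1,2,5.2,1.3,0,0,0],[1,2,5.2,1.3,0,0,0],[1,2,5.2,1.3,0,0,0],[1,2,5.2,1.3,0,0,0],[1,1.5,5.2,1.3,0,0,0],[1,0,0,0,0,0,0]],
  ],
)

```text
clock: 1.27
tool_pos: [0.4301, -0.1982, 0.3317]
orientation: [-90.1, -0.1, 24.2]
force: [0.1, 0.1, -0.2]
opening: 0.0878
```

```bash
python3 - <<'E'
from h import *
o=ctrl.get_obs(); print(o['clock'],o['tool_pos'],o['orientation'],o['joint_pos'].round(1))
snap('wrist','w1')
E
```

```text
1.275 [ 0.43007794 -0.19817182  0.33170464] [-90.05182353  -0.13145172  24.21807233] [ -0.9  -2.2 -13.4  -0.  -78.6 -64.9]
```

Call:
step_arm(
  rows=[
    [[1,0,5,0,0,0,10],[1,0,5,0,0,0,10],[1,0,5,0,0,0,10],[1,0,5,0,0,0,10],[1,0,5,0,0,0,10],[1,0,5,0,0,0,10],[1,0,5,0,0,0,10],[1,0,4,0,0,0,1.5],[1,0,4,0,0,0,0],[1,0,0,0,0,0,0]],
  ],
)

```text
clock: 2.58
tool_pos: [0.4292, 0.23, 0.3293]
orientation: [-89.9, 0.1, 95.5]
force: [-0.5, 0.1, -0.0]
opening: 0.088
```

```bash
python3 - <<'E'
from h import *
o=ctrl.get_obs(); print(o['clock'],o['tool_pos'],o['orientation'],o['joint_pos'].round(1))
c,im=snap('wrist','w2')
a,b=cv2.imread('pics/w1.png'),im
cv2.imwrite('pics/pair.png',cv2.resize(np.hstack([a,b]),(800,300),interpolation=cv2.INTER_AREA))
E
```

```text
2.575 [0.42919356 0.2299818  0.32925319] [-8.98971959e+01  8.97794491e-02  9.54798868e+01] [ 51.4  -0.5 -12.1  -0.  -78.6 -45.9]
```

View pics/pair.png

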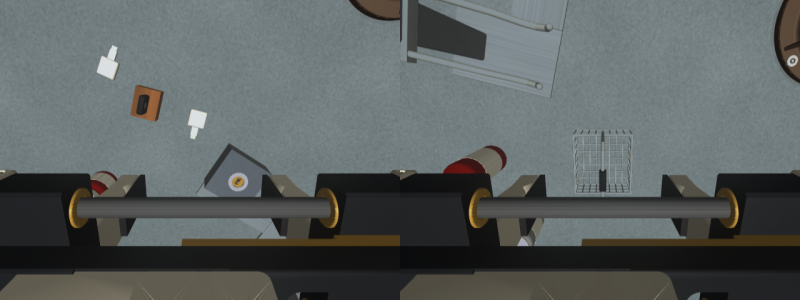

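The pair shows w1 (left) with the black key in its stand at about (227,166) and the lock at (381,291). In w2 (right) the sleeve is at about (325,288) and the prong tips at (237,43) and (224,138). I'll triangulate these against the top view.

```bash
python3 - <<'E'
from h import *
ct,it=load('top0');c1,i1=load('w1');c2,i2=load('w2')
def blob(im,m,u,v,r):
    k=np.zeros(m.shape,np.uint8); k[v-r:v+r,u-r:u+r]=m[v-r:v+r,u-r:u+r]
    n,l,s,ce=cv2.connectedComponentsWithStats(k); i=1+np.argmax(s[1:,4])
    pts=np.argwhere(l==i)[:,::-1].astype(np.float32); return ce[i],s[i],cv2.minAreaRect(pts),pts
V=lambda im:cv2.cvtColor(im,cv2.COLOR_BGR2HSV)
d=lambda im,t:(V(im)[...,2]<t).astype(np.uint8)
w=lambda im:cv2.inRange(V(im),(10,110,60),(30,255,255))
wd=lambda im:cv2.inRange(V(im),(3,90,40),(22,255,255))
def edge_yaw(c,pts,z):
    P=np.array([onz(c,*p,z)[:2] for p in pts]); r=cv2.minAreaRect((P*1000).astype(np.float32)); return np.round(r[0],1),np.round(r[1],1),round(r[2],1)
a=blob(i2,d(i2,60),325,285,30); print('sleeve w2',a[0],a[1],a[2]); b=(218.6,272.7)
x,e=tri([ray(ct,*b),ray(c2,*a[0])]); print('sleeve',x.round(4),np.round(e,4))
a=blob(i1,d(i1,60),227,166,25); print('bow w1',a[0],a[1],a[2]); 
x,e=tri([ray(ct,437.3,264.1),ray(c1,*a[0])]); print('bow',x.round(4),np.round(e,4),edge_yaw(c1,a[3],.06))
a=blob(i1,wd(i1),235,166,35); print('wood',a[0],a[1],edge_yaw(c1,a[3],.034))
a=blob(i1,w(i1),381,291,20); print('lock',a[0],a[1]); 
x,e=tri([ray(ct,358.2,242.7),ray(c1,*a[0])]); print('lock',x.round(4),np.round(e,4), onz(c1,*a[0],.058).round(4))
for s,p in[((270.1,236.5),(237,43)),((295.6,240.2),(224,138))]:
    x,e=tri([ray(ct,*s),ray(c2,*p)]); print('tip',x.round(4),np.round(e,4))
cr=lambda im,u,v,r:cv2.resize(im[v-r:v+r,u-r:u+r],(390,390),interpolation=cv2.INTER_CUBIC)
im=np.hstack([cr(i1,230,166,45),cr(i2,325,265,65)]); cv2.imwrite('pics/crop2.png',im)
E
```

```text
sleeve w2 [324.         288.83783784] [319 271  11  36 370] ((324.0, 288.5), (35.0, 10.0), 90.0)
sleeve [0.4228 0.3122 0.1272] [0.0008 0.0008]
bow w1 [227.93881857 166.75527426] [218 152  21  32 474] ((228.10800170898438, 167.156005859375), (16.010250091552734, 32.288822174072266), 10.304845809936523)
bow [ 0.4425 -0.3209  0.0446] [0.0003 0.0003] (array([ 440.2, -317.7]), array([38. , 18.3]), 9.5)
wood [236.07044674 164.23138603] [ 209  137   53   57 1746] (array([ 439.8, -316.8]), array([61.5, 54.7]), 9.4)
lock [380.34862385 290.63302752] [371 283  19  17 218]
lock [ 0.5076 -0.086   0.0576] [0.0006 0.0006] [ 0.507  -0.0858  0.058 ]
tip [0.4839 0.1407 0.3625] [0.0198 0.0198]
tip [0.5053 0.1287 0.2214] [0.0356 0.0356]
```

View pics/crop2.png

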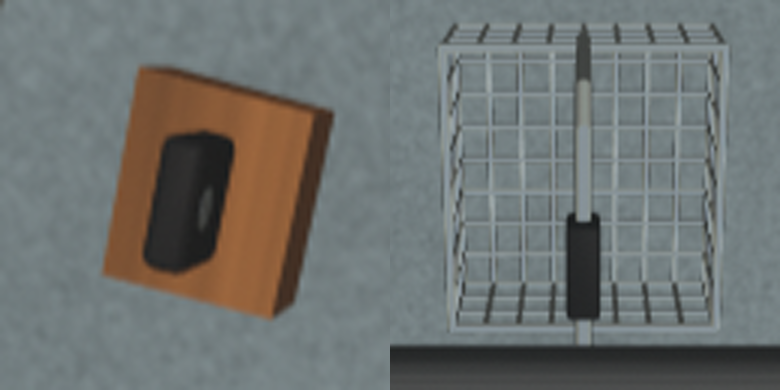

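Call:
step_arm(
  rows=[
    [[1,-0.3,4.1,0,0,0,0],[1,-0.3,4.1,-3,0,0,0],[1,0,0,-5,0,0,0],[1,0,0,-5,0,0,0],[1,0,0,-5,0,0,0],[1,0,0,-4,0,0,0],[1,0,0,0,0,0,0],[-1,0,0,0,0,0,0],[-1,0,0,0,0,0,0],[-1,0,0,0,0,0,0],[-1,0,0,0,0,0,0],[-1,0,0,0,0,0,0]],
  ],
)

```text
clock: 4.12
tool_pos: [0.4228, 0.3112, 0.1108]
orientation: [-90.0, -0.0, 95.4]
force: [0.2, 0.0, 0.1]
opening: 0.0431
```

```bash
python3 - <<'E'
from h import *
ct,it=load('top0');c2,i2=load('w2')
T=[]
for s,p in[((270.1,236.5),(224,138)),((295.6,240.2),(237,43))]:
    x,e=tri([ray(ct,*s),ray(c2,*p)]); print('tip',x.round(4),np.round(e,4)); T.append(onz(c2,*p,.192)); print(T[-1])
d=T[0]-T[1]; print(np.linalg.norm(d),np.degrees(np.arctan2(d[1],d[0]))-90)
# lock -> origin check
s=np.radians(-7.5); X=np.array([np.cos(s),np.sin(s)]);Y=np.array([-np.sin(s),np.cos(s)])
L=np.array([.507,-.086]); print('origin from lock',L+.215*Y,'tip mid from lock',L+.215*Y-.028*X)
E
```

```text
tip [0.5194 0.1649 0.1733] [0.0006 0.0006]
[0.51459961 0.16499717 0.192     ]
tip [0.5079 0.0947 0.1834] [0.0008 0.0008]
[0.50657075 0.09691922 0.192     ]
0.06854976187068638 -6.72618469091509
origin from lock [0.53506313 0.12716065] tip mid from lock [0.50730268 0.13081538]
```

Call:
step_arm(
  rows=[
    [[-1,0,0,0,0,0,0],[-1,0,0,0,0,0,0],[-1,0,0,0,0,0,0],[-1,0,0,0,0,0,0],[-1,0,0,0,0,0,0],[-1,0,0,1,0,0,0],[-1,0,0,2,0,0,0],[-1,0,0,2,0,0,0],[-1,0,0,2,0,0,0],[-1,0,0,2,0,0,0],[-1,0,0,0,0,0,0]],
  ],
)

```text
clock: 5.5
tool_pos: [0.4234, 0.3118, 0.2023]
orientation: [-90.1, -0.1, 95.4]
force: [0.6, 0.4, -2.2]
opening: 0.012
```

Call:
step_arm(
  rows=[
    [[-1,0.1,-2,0,0,0,-2],[-1,0.2,-3,0,0,0,-2],[-1,0.3,-3,0,0,0,-2],[-1,0.3,-3,0,0,0,-2],[-1,0.3,-3,0,0,0,-2.8],[-1,0.2,-2,0.5,0,0,-2],[-1,0.1,-1.2,0.5,0,0,0],[-1,0,0,0,0,0,0],[-1,0,0,0,0,0,0]],
  ],
)

```text
clock: 6.62
tool_pos: [0.4379, 0.1395, 0.2105]
orientation: [-90.0, -0.0, 82.7]
force: [0.2, 0.2, -1.8]
opening: 0.012
```

```bash
python3 - <<'E'
from h import *
o=ctrl.get_obs(); print(o['clock'],o['tool_pos'],o['orientation'],o['joint_pos'].round(1),o['opening'])
c,im=snap('side','s1'); c2,i2=snap('top','t1')
a=cv2.resize(im[130:280,220:400],(470,392),interpolation=cv2.INTER_CUBIC); b=cv2.resize(i2[150:300,200:320],(314,392),interpolation=cv2.INTER_CUBIC)
cv2.imwrite('pics/p3.png',np.hstack([a,b]))
E
```

```text
6.625 [0.43794681 0.139525   0.2105417 ] [-9.00042373e+01 -1.58722325e-02  8.26610404e+01] [ 42.3   0.5 -26.7  -0.  -62.8 -49.7] 0.011960580161141756
```

View pics/p3.png

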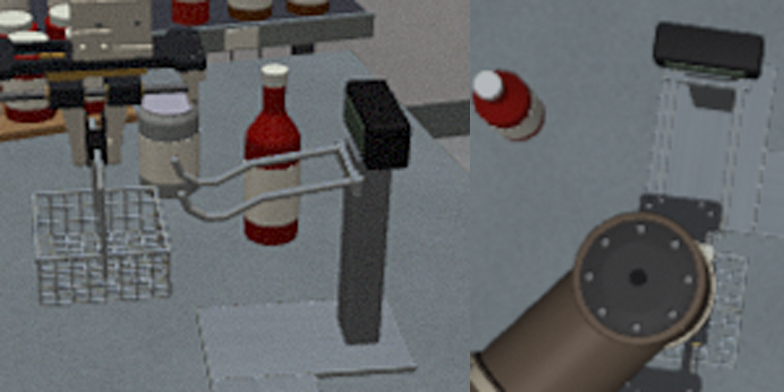

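The side view shows the basket held upright in front of the prongs. The handle is above the tips and the rim below them, aligned with the station.

Call:
step_arm(
  rows=[
    [[-1,0,0,-1.5,0,0,0],[-1,1.5,-0.2,0,0,0,0],[-1,2,-0.26,0,0,0,0],[-1,2,-0.26,0,0,0,0],[-1,2,-0.26,0,0,0,0],[-1,1.6,-0.2,0,0,0,0],[-1,0.6,-0.08,0,0,0,0],[-1,0,0,0,0,0,0],[-1,0,0,-1.2,0,0,0],[-1,0,0,-1.2,0,0,0],[-1,0,0,-0.8,0,0,0],[-1,0,0,0,0,0,0]],
  ],
)

```text
clock: 8.22
tool_pos: [0.5342, 0.1263, 0.1626]
orientation: [-89.9, 0.1, 82.6]
force: [-0.2, -0.5, -1.3]
opening: 0.0116
```

Call:
step_arm(
  rows=[
    [[-1,0.2,0,-0.4,0,0,0],[-1,0,0,-0.3,0,0,0],[-1,0,0,0,0,0,0],[-1,0,0,0,0,0,0]],
  ],
)

```text
clock: 8.72
tool_pos: [0.5369, 0.1265, 0.1567]
orientation: [-90.0, -0.0, 82.6]
force: [-0.8, 0.6, -2.3]
opening: 0.0116
```

Call:
step_arm(
  rows=[
    [[-1,0,0,-0.25,0,0,0],[-1,0,0,0,0,0,0],[-1,0,0,0,0,0,0]],
  ],
)

```text
clock: 9.1
tool_pos: [0.5373, 0.1266, 0.155]
orientation: [-90.1, -0.0, 82.7]
force: [-3.0, -0.2, 4.4]
opening: 0.0119
```

Call:
step_arm(
  rows=[
    [[-0.8,0,0,0,0,0,0],[-0.6,0,0,0,0,0,0],[-0.2,0,0,0,0,0,0],[-0.2,0,0,0,0,0,0],[0,0,0,1,0,0,0],[0,0,0,2,0,0,0],[0,0,0,4,0,0,0],[0,0,0,5,0,0,0],[0,0,0,5,0,0,0],[0,0,0,0,0,0,0]],
  ],
)

```text
clock: 10.35
tool_pos: [0.5387, 0.1269, 0.3294]
orientation: [-90.4, -0.3, 82.7]
force: [-0.6, 0.0, -0.5]
opening: 0.0438
```

```bash
python3 - <<'E'
from h import *
o=ctrl.get_obs(); print(o['clock'],o['tool_pos'],o['orientation'],o['joint_pos'].round(1),o['opening'],o['force'])
c,im=snap('side','s2'); c2,i2=snap('wrist','w3')
a=cv2.resize(im[130:280,220:400],(470,392),interpolation=cv2.INTER_CUBIC)
cv2.imwrite('pics/p4.png',a)
E
```

```text
10.35 [0.5386558  0.12693733 0.32943807] [-90.42420445  -0.2551665   82.65136758] [ 33.6   5.8  -5.4   0.1 -78.3 -41. ] 0.04381215241664171 [-0.57896018  0.03562846 -0.52511379]
```

View pics/p4.png

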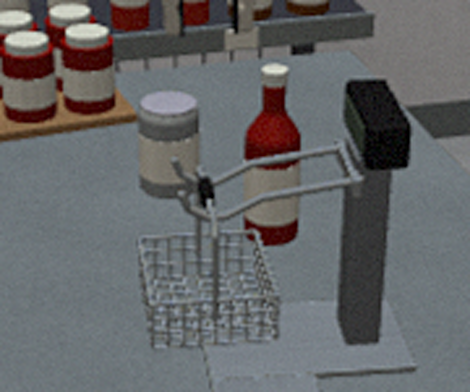

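The basket hangs in the prong valley, upright and free. On to the key.

Call:
step_arm(
  rows=[
    [[0.2,-1,-4,0,0,0,10.7],[0.2,-1,-4.5,0,0,0,10.7],[0.2,-1,-4.5,0,0,0,10.7],[0.2,-1,-4.5,0,0,0,10.7],[0.2,-1,-4.5,0,0,0,10.7],[0.2,-1,-4.5,0,0,0,10.7],[0.2,-1,-4.5,0,0,0,10.7],[0.2,-1,-4.5,-3,0,0,10.7],[0.2,-1,-4.5,-3.5,0,0,10.7],[0.2,-0.9,-4.4,-3.5,0,0,10.6],[0.2,0,0,-3,0,0,0],[0.2,0,0,0,0,0,0]],
  ],
)

```text
clock: 11.95
tool_pos: [0.4368, -0.3122, 0.1929]
orientation: [-90.2, -0.4, -171.8]
force: [0.5, -0.7, 1.1]
opening: 0.0529
```

```bash
python3 - <<'E'
from h import *
o=ctrl.get_obs(); print(o['clock'],o['tool_pos'],o['orientation'],o['joint_pos'].round(1),o['opening'])
c,im=snap('wrist','w4'); print(proj(c,(.441,-.317,.07)))
cv2.imwrite('pics/p5.png',im)
E
```

```text
11.95 [ 0.43682368 -0.31220088  0.19286022] [ -90.18718245   -0.35443224 -171.77401727] [-14.7   9.3 -19.3  -0.  -61.9 112.9] 0.05287464056987937
[333.05226681 227.5565012 ]
```

View pics/p5.png

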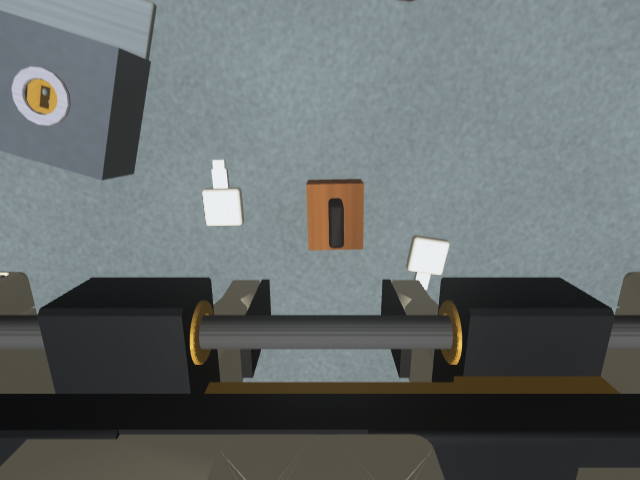

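The wrist view shows the black key in its stand at (336,222), with white look-alikes at (222,205) and (428,255). The lock is at (40,96).

```bash
python3 - <<'E'
from h import *
c,im=load('w4'); c1,i1=load('w1'); c0,i0=load('top0')
h=cv2.cvtColor(im,cv2.COLOR_BGR2HSV)
def pts(m,x0,x1,y0,y1):
    k=np.zeros(m.shape,np.uint8);k[y0:y1,x0:x1]=m[y0:y1,x0:x1]
    n,l,s,ce=cv2.connectedComponentsWithStats(k); i=1+np.argmax(s[1:,4]); return np.argwhere(l==i)[:,::-1],ce[i],s[i]
def rect(p,z):
    P=np.array([onz(c,*q,z)[:2] for q in p])*1000; r=cv2.minAreaRect(P.astype(np.float32)); return np.round(r[0],1),np.round(r[1],1),round(r[2],1)
p,ce,s=pts(((h[...,1]>90)&(h[...,2]>90)&(h[...,0]<25)|((h[...,2]<75)&(h[...,0]>=0))).astype(np.uint8),300,372,178,256); print('stand+key',s,rect(p,.034))
p,ce,s=pts((h[...,2]<70).astype(np.uint8),318,355,190,256); print('bow',ce,s,rect(p,.07))
for a in range(195,252,6):
    q=p[p[:,1]==a]; print(a,q[:,0].min() if len(q) else 0,q[:,0].max() if len(q) else 0,h[a,336,2],end=' | ')
p,ce,s=pts(cv2.inRange(h,(12,80,60),(35,255,255)),5,75,60,135); print('\nlock',ce,s,onz(c,*ce,.058).round(4))
g=pts(((h[...,1]<40)&(h[...,2]>130)).astype(np.uint8),5,75,60,130); e=cv2.fitEllipse(cv2.convexHull(g[0].astype(np.int32))); print('ring',e,onz(c,*e[0],.062).round(4))
v=h[...,2]; pd=(v<70).astype(np.uint8); k=pts(pd,25,58,78,115); print('slot',k[1],k[2],onz(c,*k[1],.058).round(4))
E
```

```text
stand+key [ 306  180   58   70 3818] (array([ 443.4, -318.9]), array([62.8, 49.8]), 9.3)
bow [335.87197724 222.9487909 ] [329 199  15  49 703] (array([ 444.7, -318.9]), array([39.1, 11.3]), 8.4)
195 0 0 163 | 201 329 341 37 | 207 329 342 49 | 213 329 343 58 | 219 329 343 59 | 225 329 343 59 | 231 329 343 59 | 237 329 343 58 | 243 329 343 55 | 249 0 0 152 | 
lock [40.72932331 96.33709273] [ 26  79  31  35 798] [ 0.5069 -0.0845  0.058 ]
ring ((39.02822494506836, 95.41925048828125), (51.325439453125, 64.79630279541016), 143.1927490234375) [ 0.5074 -0.0862  0.062 ]
slot [25.57142857 91.35714286] [25 87  2  9 14] [ 0.5088 -0.0734  0.058 ]
```

Call:
step_arm(
  rows=[
    [[0.2,0,0,-4,0,0,0],[0.2,0,0,-3,0,0,0],[0.2,0,0,-1,0,0,0],[0.2,0,0,0,0,0,0],[0.2,0,0,0,0,0,0]],
  ],
)

```text
clock: 12.62
tool_pos: [0.4404, -0.3127, 0.1177]
orientation: [-89.9, 0.1, -171.6]
force: [-0.5, -0.0, 0.9]
opening: 0.0526
```

Call:
step_arm(
  rows=[
    [[0.2,0.2,-0.6,0,0,0,0.6],[0.2,0,0,-3,0,0,0],[0.2,0,0,-3,0,0,0],[0.2,0,0,-1.5,0,0,0],[0.2,0,0,-0.5,0,0,0],[0.2,0,0,0,0,0,0],[0.2,0,0,0,0,0,0]],
  ],
)

```text
clock: 13.5
tool_pos: [0.442, -0.3188, 0.037]
orientation: [-90.0, 0.1, -171.0]
force: [-0.2, 1.0, 0.8]
opening: 0.0527
```

Call:
step_arm(
  rows=[
    [[-1,0,0,0,0,0,0],[-1,0,0,0,0,0,0],[-1,0,0,0,0,0,0],[-1,0,0,0,0,0,0],[-1,0,0,0,0,0,0],[-1,0,0,0,0,0,0],[-1,0,0,0,0,0,0],[-1,0,0,0,0,0,0],[-1,0,0,0,0,0,0]],
  ],
)

```text
clock: 14.62
tool_pos: [0.4413, -0.3185, 0.036]
orientation: [-90.0, -0.0, -171.1]
force: [0.4, 0.9, 0.5]
opening: 0.0117
```

Call:
step_arm(
  rows=[
    [[-1,0,0,1,0,0,0],[-1,0,0,2,0,0,0],[-1,0,0,3,0,0,0],[-1,0,0,3,0,0,0],[-1,1.2,4.1,0,0,0,-3],[-1,1.2,4.1,0,0,0,-3],[-1,1.2,4.1,0,0,0,-3],[-1,1.2,4.1,0,0,0,-3],[-1,1.0,4.1,0,0,0,-3],[-1,0.7,2.7,0,0,0,-1.3],[-1,0,0,0,0,0,0],[-1,0,0,0,0,0,0]],
  ],
)

```text
clock: 16.12
tool_pos: [0.5061, -0.0866, 0.1263]
orientation: [-90.0, 0.0, 172.7]
force: [-0.5, 0.3, -0.7]
opening: 0.0117
```

```bash
python3 - <<'E'
from h import *
o=ctrl.get_obs(); print(o['clock'],o['tool_pos'],o['orientation'],o['joint_pos'].round(1),o['opening'],o['force'])
c,im=snap('wrist','w5'); 
for P in [(.507,-.086,.062),(*o['tool_pos'][:2],.097)]: print(proj(c,P))
cs,si=snap('side','s3'); print('side',proj(cs,(.507,-.086,.062)))
u,v=proj(cs,(.507,-.086,.08)).astype(int)
a=cv2.resize(im[130:320,240:420],(400,422),interpolation=cv2.INTER_CUBIC)
b=cv2.resize(si[v-45:v+45,u-42:u+43],(400,422),interpolation=cv2.INTER_CUBIC); print(u,v)
cv2.imwrite('pics/p6.png',np.hstack([a,b]))
E
```

```text
16.125 [ 0.5061361  -0.08657084  0.12634285] [-9.00031351e+01  7.21534312e-03  1.72673276e+02] [ 12.2  10.6 -27.4  -0.  -52.   70.4] 0.01170243511665022 [-0.52180022  0.27248226 -0.69876683]
[324.74292034 254.18917191]
[325.85587625 275.14382884]
side [310.42198668 293.50709938]
310 286
```

View pics/p6.png

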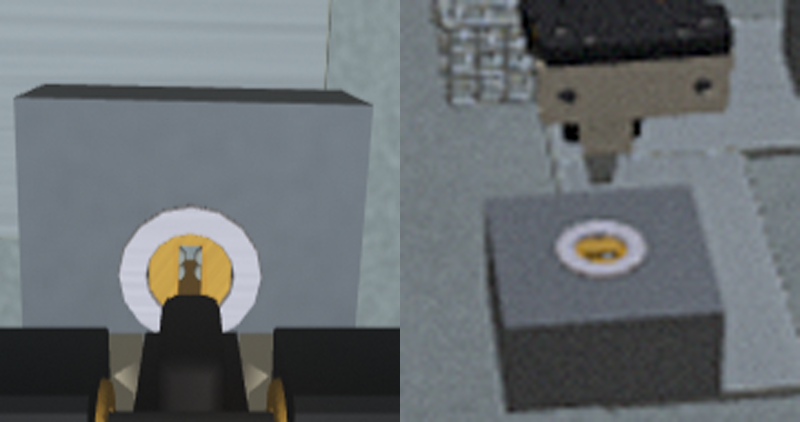

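The wrist view shows the bow at column ~325 with its end at row ~263, laterally aligned with the keyway (column ~325.5), and yaw within a degree. Next I check the alignment along x.

```bash
python3 - <<'E'
from h import *
c,im=load('w5'); cs,si=load('s3')
h=cv2.cvtColor(im,cv2.COLOR_BGR2HSV)
print('V col 325 rows 228-272:',[(r,int(h[r,325,2]),int(h[r,325,1])) for r in range(232,270,1)])
g=((h[...,1]<45)&(h[...,2]>165)).astype(np.uint8); g[:215]=0; g[285:]=0; g[:,:285]=0; g[:,365:]=0
y,x=np.nonzero(g); 
n,l,s,ce=cv2.connectedComponentsWithStats(g); i=1+np.argmax(s[1:,4]); q=np.argwhere(l==i)[:,::-1]
# ring outer fit on plane z=.062
P=[]
for v in range(220,275):
    r=q[q[:,1]==v][:,0]
    if len(r)>3: P+= [onz(c,r.min()-.5,v,.062)[:2],onz(c,r.max()+.5,v,.062)[:2]]
P=np.array(P); A=np.c_[2*P,np.ones(len(P))]; sol=np.linalg.lstsq(A,(P**2).sum(1),rcond=None)[0]
print('ring',sol[:2].round(4),'R',np.sqrt(sol[2]+(sol[:2]**2).sum()).round(4))
print('bow end z.124',onz(c,325.5,262.5,.1243).round(4)); print('slot far end',[onz(c,325.5,v,.058).round(4)[:2] for v in (239,240,241)])
# slot/blade in side
hs=cv2.cvtColor(si,cv2.COLOR_BGR2HSV)[...,2]
for v in range(270,283): print(v,hs[v,302:320])
print('side tip expected',proj(cs,(.5061,-.0866,.0983)),proj(cs,(.5111,-.0866,.0983)))
E
```

```text
V col 325 rows 228-272: [(232, 209, 17), (233, 210, 18), (234, 196, 5), (235, 198, 86), (236, 204, 155), (237, 203, 155), (238, 202, 155), (239, 200, 158), (240, 183, 109), (241, 150, 25), (242, 149, 26), (243, 148, 24), (244, 150, 25), (245, 151, 24), (246, 135, 13), (247, 98, 101), (248, 90, 130), (249, 90, 127), (250, 90, 130), (251, 90, 130), (252, 91, 135), (253, 90, 136), (254, 91, 132), (255, 91, 135), (256, 91, 135), (257, 91, 137), (258, 92, 139), (259, 91, 137), (260, 91, 135), (261, 91, 135), (262, 77, 126), (263, 34, 8), (264, 33, 8), (265, 33, 8), (266, 33, 8), (267, 31, 0), (268, 32, 8), (269, 32, 8)]
ring [ 0.507  -0.0862] R 0.0202
bow end z.124 [ 0.5229 -0.0885  0.1243]
slot far end [array([ 0.5159, -0.0876]), array([ 0.5152, -0.0875]), array([ 0.5146, -0.0875])]
270 [106  25   0   3  90 100  99 101  99  98  98 100 100 104  99  81 112 146]
271 [144 109  91  91  99 101 106 101 100 103  96 104 101  99 100 116 144 148]
272 [149 146 139 146 127 106 102 100 109 105 108 108 104 102  95 121 142 152]
273 [140 146 149 148 132 101  94  92  92  89  92  85  99 102 101 132 148 152]
274 [151 146 146 154 127  83  78  78  79  75  74  76 115 134 117 147 163 149]
275 [157 161 145 140 143  90  66  76  78  77  77  80 128 146 133 141 146 139]
276 [145 143 136 134 147 103  71  78  73  71  79  85 121 144 135 139 136 140]
277 [147 137 131 138 142 118  84  69  74  72  73 100 134 143 135 138 136 136]
278 [151 141 134 136 142 133  91  68  74  69  64 115 141 141 134 138 139 140]
279 [137 142 135 135 141 133  86  62  64  61  60 125 148 143 139 140 139 140]
280 [135 146 140 135 140 142 123 105 112 122 126 143 141 144 142 145 140 133]
281 [127 145 130 132 133 132 134 125 125 129 126 129 118 119 120 117 116 121]
282 [113 117 113 115 113 105 116 115 113 109 113 110 109 111 109 104 112 109]
side tip expected [310.2697746  280.09615912] [312.50383606 279.74622814]
```

Call:
step_arm(
  rows=[
    [[-1,0.17,0,-1,0,0,0],[-1,0,0,-1.5,0,0,0],[-1,0,0,-1,0,0,0],[-1,0,0,-0.4,0,0,0],[-1,0,0,-0.3,0,0,0],[-1,0,0,0,0,0,0],[-1,0,0,0,0,0,0]],
  ],
)

```text
clock: 17.1
tool_pos: [0.5082, -0.0864, 0.0843]
orientation: [-90.0, 0.0, 172.6]
force: [-1.3, 0.2, -0.2]
opening: 0.0118
```

Call:
step_arm(
  rows=[
    [[-1,0,0,-0.2,0,0,0],[-1,0,0,-0.2,0,0,0],[-1,0,0,0,0,0,0],[-1,0,0,0,0,0,0]],
  ],
)

```text
clock: 17.6
tool_pos: [0.508, -0.0865, 0.08]
orientation: [-90.0, -0.0, 172.6]
force: [0.2, -0.4, 0.1]
opening: 0.0122
```

Call:
step_arm(
  rows=[
    [[-1,0,0,-0.2,0,0,3],[-1,0,0,-0.1,0,0,-6],[-1,0,0,-0.1,0,0,6],[-1,0,0,-0.1,0,0,-6],[-1,0,0,-0.1,0,0,6],[-1,0,0,-0.1,0,0,-6],[-1,0,0,0,0,0,3],[-1,0,0,0,0,0,0]],
  ],
)

```text
clock: 18.6
tool_pos: [0.5074, -0.0866, 0.0731]
orientation: [-90.0, -0.1, 172.6]
force: [-2.9, 0.4, 5.0]
opening: 0.0119
```

Call:
step_arm(
  rows=[
    [[-1,-0.05,0,-0.1,0,0,4],[-1,0,0,-0.1,0,0,-8],[-1,0,0,-0.1,0,0,8],[-1,0,0,-0.1,0,0,-8],[-1,0,0,-0.1,0,0,8],[-1,0,0,-0.1,0,0,-8],[-1,0,0,0,0,0,8],[-1,0,0,0,0,0,-8],[-1,0,0,0,0,0,4],[-1,0,0,0,0,0,0]],
  ],
)

```text
clock: 19.85
tool_pos: [0.5078, -0.0865, 0.0672]
orientation: [-90.0, 0.0, 172.6]
force: [-0.4, -0.3, 2.2]
opening: 0.0118
```

Call:
step_arm(
  rows=[
    [[-1,0,0,-0.1,0,0,4],[-1,0,0,-0.1,0,0,-8],[-1,0,0,-0.1,0,0,8],[-1,0,0,0,0,0,-8],[-1,0,0,0,0,0,4],[-1,0,0,0,0,0,0]],
  ],
)

```text
clock: 20.6
tool_pos: [0.5077, -0.0865, 0.0642]
orientation: [-90.0, 0.0, 172.5]
force: [-0.6, -0.4, 3.9]
opening: 0.0119
```

Call:
step_arm(
  rows=[
    [[-1,0,0,-0.1,0,0,4],[-1,0,0,0,0,0,-8],[-1,0,0,0,0,0,8],[-1,0,0,0,0,0,-4],[-1,0,0,0,0,0,0]],
  ],
)

```text
clock: 21.22
tool_pos: [0.5078, -0.0866, 0.0639]
orientation: [-90.0, 0.1, 172.5]
force: [-3.7, -0.5, 10.7]
opening: 0.0119
```

```bash
python3 - <<'E'
from h import *
c,im=snap('wrist','w6'); cs,si=snap('side','s4')
u,v=310,286
a=cv2.resize(im[130:320,240:420],(400,422),interpolation=cv2.INTER_CUBIC)
b=cv2.resize(si[v-45:v+45,u-42:u+43],(400,422),interpolation=cv2.INTER_CUBIC)
cv2.imwrite('pics/p7.png',np.hstack([a,b])); o=ctrl.get_obs(); print(o['joint_pos'].round(1),o['force'])
E
```

```text
[ 12.2  15.4 -31.3   0.  -43.3  70.3] [-3.65224257  0.84742729 10.74124097]
```

View pics/p7.png

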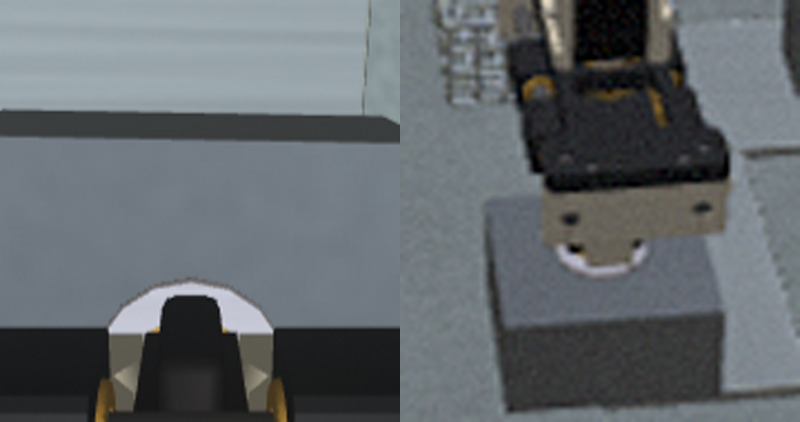

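The key is home: the bow sits on the collar, force 10.7 N, TCP 0.0639 against 0.064 expected. Now the turn.

Call:
step_arm(
  rows=[
    [[-1,-0.05,0,0,0,0,0],[-1,0,0,0,0,0,-8],[-1,0,0,0,0,0,-8],[-1,0,0,0,0,0,-8],[-1,-0.02,-0.02,0,0,0,-8],[-1,0,0,0,0,0,-8],[-1,0,0,0,0,0,0]],
  ],
)

```text
clock: 22.2
tool_pos: [0.5075, -0.0866, 0.064]
orientation: [-90.1, 0.1, 132.4]
force: [-2.4, 1.5, 9.6]
opening: 0.0118
```

```bash
python3 - <<'E'
from h import *
o=ctrl.get_obs(); print(o['tool_pos'],o['orientation'],o['force'],o['moment'],o['opening'])
E
```

```text
[ 0.50752391 -0.08660629  0.0639519 ] [-9.00644183e+01  6.17247576e-02  1.32401033e+02] [-2.38586505  1.5219114   9.56128065] [ 0.32564231  1.1095168  -0.01982988] 0.01177979277809206
```

Call:
step_arm(
  rows=[
    [[-1,-0.02,0,0,0,0,-8],[-1,0,0,0,0,0,-8],[-1,-0.02,-0.01,0,0,0,-8],[-1,0,0,0,0,0,-8],[-1,0,-0.01,0,0,0,-8],[-1,0,0,0,0,0,-8],[-1,0,0,0,0,0,-6],[-1,0,0,0,0,0,0],[-1,0,0,0,0,0,0]],
  ],
)

```text
clock: 23.32
tool_pos: [0.5073, -0.0867, 0.0639]
orientation: [-90.1, -0.0, 78.5]
force: [-2.6, 1.3, 9.3]
opening: 0.0116
```

```bash
python3 - <<'E'
from h import *
o=ctrl.get_obs(); print(o['tool_pos'],o['orientation'],o['force'],o['moment'],o['opening'],o['joint_pos'].round(1))
E
```

```text
[ 0.5073456  -0.08666315  0.06394838] [-9.01076819e+01 -2.74367375e-02  7.85204642e+01] [-2.56196392  1.32578922  9.33608404] [0.61381344 0.86148073 0.02365808] 0.011600269565372108 [ 12.2  15.3 -31.4   0.  -43.2 -23.7]
```

Call:
step_arm(
  rows=[
    [[-1,-0.02,0,0,0,0,-4],[-1,0,0,0,0,0,-3],[-1,0,0,0,0,0,0],[-1,0,0,0,0,0,0],[-1,0,0,0,0,0,0]],
  ],
)

```text
clock: 23.95
tool_pos: [0.5073, -0.0867, 0.064]
orientation: [-90.1, -0.0, 71.5]
force: [-0.4, 1.4, 8.2]
opening: 0.0121
```

```bash
python3 - <<'E'
from h import *
o=ctrl.get_obs(); print(o['tool_pos'],o['orientation'],o['force'],o['moment'],o['opening'],o['joint_pos'].round(1))
c,im=snap('wrist','w7'); cs,si=snap('side','s5')
a=cv2.resize(im[130:320,240:420],(400,422),interpolation=cv2.INTER_CUBIC)
b=cv2.resize(si[160:340,215:385],(400,422),interpolation=cv2.INTER_CUBIC)
cv2.imwrite('pics/p8.png',np.hstack([a,b]))
E
```

```text
[ 0.50727609 -0.08666906  0.06395327] [-9.01151274e+01 -4.35152907e-02  7.15290945e+01] [-0.43317072  1.35088881  8.21728863] [0.53218976 0.71172247 0.06785507] 0.012085854832739419 [ 12.2  15.3 -31.4   0.  -43.2 -30.7]
```

View pics/p8.png

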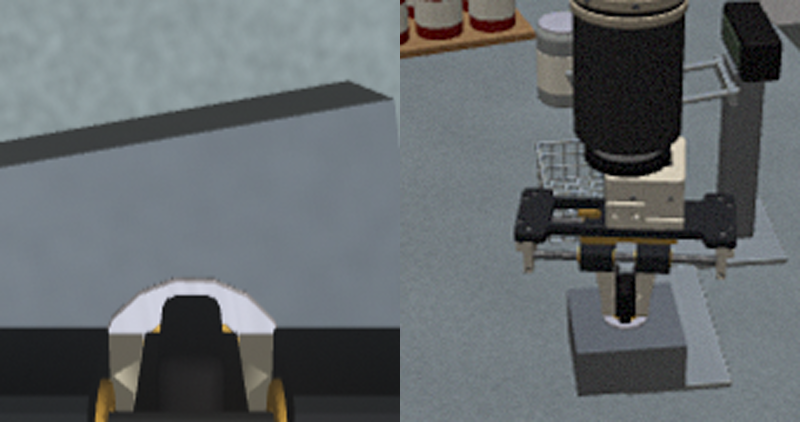

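Call:
step_arm(
  rows=[
    [[-1,0,0,0,0,0,-1.5],[-1,0,0,0,0,0,-1.5],[-1,0,0,0,0,0,0],[-1,0,0,0,0,0,0],[-1,0,0,0,0,0,0],[-1,0,0,0,0,0,0]],
  ],
)

```text
clock: 24.8
tool_pos: [0.5073, -0.0867, 0.0639]
orientation: [-90.1, -0.0, 68.6]
force: [-1.0, 1.3, 7.5]
opening: 0.0121
```

```bash
python3 - <<'E'
from h import *
o=ctrl.get_obs(); print(o['tool_pos'],o['orientation'],o['force'],o['moment'],o['opening'],o['joint_pos'].round(1),o['tau'][5])
E
```

```text
[ 0.50725534 -0.08666344  0.0639325 ] [-9.01097852e+01 -4.23236658e-02  6.85593116e+01] [-1.01057143  1.30387063  7.52956736] [0.64152709 0.65837751 0.41297792] 0.012128832784492964 [ 12.2  15.3 -31.4   0.  -43.2 -33.7] -0.3592760022729635
```

```bash
python3 - <<'E'
from h import *
a=cv2.imread('pics/s2.png').astype(int); c,b=snap('side','s6')
print('basket region diff', np.abs(a[215:255,270:292]-b[215:255,270:292]).mean())
o=ctrl.get_obs(); print(o['clock'],o['force'],o['moment'],o['opening'])
print(ctrl.close_job())
E
```

```text
basket region diff 26.82348484848485
24.85 [-1.85942676  1.81533379  8.39492387] [0.68224887 0.68316863 0.34950431] 0.01159076992356496
the job is handed in; nothing more can be done
None
```

I hung the basket on the hook and let go of it. I then took the black key from its stand, wiggled it past the pins until it was fully home, and turned it clockwise. I handed the job in at 24.9 s with the key still gripped and held turned.

**Last checks:**
- **Key home:** it stopped at TCP z 0.0639 m against 0.064 m expected, with about 8–10 N of push. It stayed there through the turn.
- **Lock turned:** the hand turned about 104°. Over the last 3° the twisting moment jumped from 0.07 to 0.41 N m, so I take the lock to be at its stop. It read 0.35 N m at hand-in. I had no direct reading of the lock angle.
- **Grip:** the fingers held at about 12 mm opening, which is the thickness of the bow.
- **Basket:** a side picture after release showed it hanging upright and free in the prongs.

**Disagreed:** a last side-picture comparison of the basket area gave a mean difference of 27 grey levels. I think this is the arm now blocking part of that view, but I did not look at that picture. In the previous side picture, the part of the basket I could see looked in place. The arm never went back to it, and the jar, bottle and can were never approached.

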